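# Open the mini centrifuge and bring a spun tube to the front

### The arm

A 6-joint arm with a two-finger parallel gripper is mounted at the origin on a cart in front of the work surface, level with it; the furniture and walls round the work are solid. World frame = base frame: x ahead of the robot, y to its left, z up, the work surface at z = 0. Lengths are in mm, angles in rad, forces in N, time in s.
With the tool pointing down it reaches from about 325 to 900 mm from the base axis. Payload 3.5 kg.
Tool frame: the origin (TCP) lies on the centre line of the jaws, within the pads' length; the fingertips stand 22 mm ahead of it and the grasp point (between the pads) lies 3 mm ahead of it; z points along the fingers, y is the line along which they close (so a half turn about z gives the same grasp; the last joint's range is limited). The gripper opens to 85 mm and grips with 20 to 120 N. Pads are 22 mm wide; open, the fingers measure 114 mm over their backs; the gripper's body (76 mm by 85 mm) begins 54 mm behind the grasp point. The pads swing forward as they close: fully open they stand 13 mm farther back than shut.
Start: joints at [1.062, 0.276, -0.026, 1.268, 0, 1.467], TCP at [246.727, 574.237, 253.313] pointing down, gripper open.
Joint ranges: [-3.12, 3.12], [-0.85, 1.88], [-1.08, 1.24], [-1.95, 2.15], [-1.57, 1.53], [-3.14, 3.14]. Speed limits (rad/s): [2.57, 2.57, 3.14, 3.14, 3.14, 3.14].

### API

Orientations are given as a 3x3 rotation matrix whose columns are the frame's x, y, z axes.
In Python, from bench import status, optics, bot gives the robot as it stands.
- The arm moves only by the tool carry_out, never from a script. Its argument "steps" is a list of rows, each a list of 6 numbers: the shift along the tool's x, y, z in m, then the turn, a rotation vector about the tool's x, y, z in degrees. A call has 1 to 10 rows; each row is the pose to reach, as a shift and turn from the pose commanded when the call began, along the tool's axes at that moment; what a row does not reach only later rows make up. A row lasts 1/12 s, in which the tool goes at most 41.7 mm and 7.16 degrees, less where a joint would pass 70% of its speed; a pose out of reach is approached as far as the arm can. A call with a gripper value outside its range is refused whole. "jaw" is the finger opening in m, from 0 to 0.0854, set as the call begins (left out, the last holds). The fingers move at their own pace and stop on an object; the grip force is fixed at half the most. Time passes only in rows, so rows that repeat a pose let the fingers close. It gives the time, the measured TCP pose, the force, the opening and the grip force at its end, in the units of the state.
- status.read_state(): the state, without advancing time (a new reading comes with each control period).
- optics.grab_frame(name): name is "side" or "top" or "wrist"; returns the picture (420x560x3 uint8, red, green, blue); there is no depth.
- optics.camera_info(name): a dict with "vertical_fov" (degrees; the focal length in pixels is half the picture's height over the tangent of half this angle, whatever the lens; pixels are square), "cx", "cy" (the principal point, pixels), "position" and "attitude" of the camera in the world. Camera axes: x right, y up, looking along -z (the intrinsics and any distortion apply to the point x, -y, -z); pixel columns grow to the right and rows downward; lengths in mm; the calibration is good to about 2 mm. A picture is of the moment at which its call begins: read the wrist's pose just before it. camera_info takes no time and is no camera call; for the wrist camera it gives the pose at the moment of the call.
- bot.finish_job(): hands the job in; it is judged then, once.
The state is a dict: "time": time; "q": joint angles; "qvel": joint speeds; "joint_efforts": joint torques, N m; "position": TCP position; "tcp_rot": TCP orientation; "force": force on the tool from outside, world axes, zero at the start; "wrist_torque": the same for the moment, N m; "width": finger opening in mm; "grasp_force": force on a finger pad.
Only numpy, scipy, OpenCV 4.12 (cv2) and the standard library are available. Lean on these libraries where they do the work, as an engineer would, in place of code of your own. Each camera call takes 0.05 s, during which the arm holds its last target. There are 200 camera calls.

### The job

The run is over and the tubes must be got ready to be taken out: press down the release tab at the front of the mini centrifuge so that its lid springs ajar, push the lid all the way back until it rests open by itself, then push the rotor round with a fingertip until one of its two tubes stands squarely at the front, straight behind the tab. Only touch, press and push: grasp or lift nothing, and leave the centrifuge and the rack, stray tube, timer and pen beside it where they are.

Things in the scene. Friction and masses are not known exactly. Their poses are not given: they have to be found in the camera images.
- centrifuge: Mini centrifuge: white soft-cornered housing 188 (x) x 174 (y) x 100 mm, 3 kg, loose on rubber feet (it tips if jammed). Origin: centre of its underside, under the rotor's axis. x points from its front (display, tab) to its rear (lid hinge), y to its left, z up; yaw 0 = front faces the robot. 'Frame' below means this one, in mm.
- tab (a joint): Release tab, a black ribbed tongue in the middle of the front face just below the lid: 44 mm wide, 6 thick, from x = -94 to -130, top at z = 78, free below. 0 at rest, grows as it rocks down (pivot x = -92, z = 68), stop 0.32 rad. Frees the lid at about 0.18 rad (4 mm down at tab_top). Spring at tab_top: 1.3 N at rest, 3.7 N at release, 5.5 N at the stop; it returns by itself.
- tab_top (a point): The point to press, on the tab's upper face, midway across, 15 mm in from its tip: at rest [-115, 0, 78] in the frame. The front edge of the closed lid lies 22 mm behind it and 23 mm higher; housing front face 21 mm behind.
- lid (a joint): Lid on its rear hinge: 0 latched, grows opening, stop 1.78 rad. Freed, spring pins lift it to about 0.55 rad, where it rests. From there it needs pushing (1 to 2 N at its smooth front edge); past about 1.5 rad it falls back against the stop and stays, short of that it drops onto the pins. Grey, 180 x 171 mm, 26 mm deep, hollow below, 4 to 5 mm walls, round clear window; closed it covers z = 101 to 127.
- lid_edge (a point): Middle of the lid's lower front edge, 175 mm from the hinge axis; moves with the lid. Closed: [-92, 0, 101] in the frame; ajar: about [-69, 0, 193].
- lid_hinge (a point): Middle of the lid's hinge axis, at [82, 0, 106] in the frame; the axis runs along the centrifuge's y.
- rotor (a joint): Rotor in the bowl, turns freely either way on the upright axis through the centrifuge's origin, positive anticlockwise from above. Two opposite tubes are fast in it: at 0 tube 1 is at the front (-x, the tab's side), tube 2 at the rear; at +-3.14 the other way round. Starts at 0.7 to 2.44. Friction 0.02 N m (about 1 N at a cap); it stays where left.
- rotor_center (a point): On the rotor's axis at the top of its hub (radius 10.5): [0, 0, 70] in the frame. Grey dish of radius 61 in a round bowl of radius 68 (bowl rim z = 100). Dish rim, radius 50 to 61, is z = 90 high; inside, the face slopes down to the hub (z = 71 at radius 29, 76 at 36). A fingertip ending at z = 83 at radius 28 clears the face and meets the side of a cap.
- cap_1 (a point): Centre of the top of tube 1's screw cap (13 mm across, 10 mm high), turning with the rotor at radius 22, z = 95 (highest edge 99) in the frame. The tube leans 35 degrees inwards and stands 24 mm out of the rotor's face: 5 mm below its top the cap's axis is at radius 25, z = 91. Reached only with the lid open.
- cap_2 (a point): The same point on tube 2, opposite tube 1; the two are alike.
- rack: Blue tube rack with small tubes, 86 x 202 x 59 mm, loose, standing lengthwise to the left of the centrifuge. Origin: centre of its underside. Bystander.
- stray_tube: Screw-cap tube, 13 mm across, 49 mm high, standing loose on the worktop near the centrifuge's front left corner. Origin: centre of its underside. Bystander, easily knocked over.
- bench_timer: Square white bench timer, 75 x 75 x 17 mm, lying to the right of the centrifuge. Origin: centre of its underside. Bystander.
- pen: Felt marker, 134 mm long, 14 mm thick, lying crosswise near the centrifuge's front right corner. Origin: centre of its underside. Bystander.

How it is judged:
By the outcome, as a careful person would: the job done as asked, in the order asked, and still so for the second after the job is handed in, with the robot touching nothing.
It also fails if it takes over 54 s, if anything falls off the work surface, if the arm or the gripper's body presses on something with over 40 N, if the wrist force passes 120 N, or if a joint passes its speed limit or range.

## Working session

There is one attempt and no reset: what is moved stays moved. The work goes in short steps, Python scripts to look and compute and a tool call to move; the robot and the scene stay as the last step left them, time stands still between calls to the robot, and variables do not carry over. Pictures are saved under pics/ and viewed, at most 10 in all, crops included, and the job is handed in when it is done.

Besides the shell and the picture viewer there is one more tool, called as name([rows], argument=value, ...), one row to a line, values as JSON. carry_out: Moves the arm, as the interface text tells. Its arguments: {"type":"object","properties":{"steps":{"type":"array","items":{"type":"array","items":{"type":"number"}}},"jaw":{"type":"number"}},"required":["steps"]}

```bash
mkdir -p pics; ls
python3 - <<'E'
from bench import status, optics, bot
import cv2,numpy as np
print(status.read_state())
for n in ("side","top","wrist"):
    print(n,optics.camera_info(n))
    cv2.imwrite(f"pics/{n}0.png",optics.grab_frame(n)[:,:,::-1])
a=cv2.imread("pics/side0.png");b=cv2.imread("pics/top0.png")
E
```

```text
pics
{'time': 0.0, 'q': array([ 1.06157969e+00,  2.77121042e-01, -2.79094802e-02,  1.26797205e+00,
       -1.02663723e-05,  1.46741605e+00]), 'qvel': array([-0.00077095, -0.00011236, -0.00101422,  0.00080384,  0.00045726,
       -0.00023402]), 'joint_efforts': array([ 2.17033994e-03, -4.45505762e+01,  2.95202476e+01,  1.63626659e-02,
       -1.72232724e-06, -1.55171671e-05]), 'position': array([246.38336434, 573.58953164, 252.15357853]), 'tcp_rot': array([[-9.18772426e-01,  3.94786135e-01, -1.06656600e-03],
       [ 3.94787516e-01,  9.18770422e-01, -1.93133599e-03],
       [ 2.17464620e-04, -2.19552519e-03, -9.99997566e-01]]), 'force': array([ 0.38662261, -0.0386975 , -0.37816376]), 'wrist_torque': array([-0.03527695, -0.0573709 ,  0.01599076]), 'grasp_force': 0.0, 'width': 85.25927507236499}
side {'vertical_fov': 47.554726144029544, 'cx': 285.81291875770046, 'cy': 202.60504808745532, 'position': array([ 446.25593489, -749.02630036,  520.05993242]), 'attitude': array([[ 0.99132441,  0.04733429, -0.12261888],
       [-0.13072588,  0.45204136, -0.88236577],
       [ 0.01366264,  0.89074018,  0.45430745]])}
top {'vertical_fov': 54.058730258871776, 'cx': 288.64318854866923, 'cy': 209.09201027343718, 'position': array([393.17111163,  39.23824438, 939.549323  ]), 'attitude': array([[ 0.00939829,  0.98609602, -0.16591056],
       [-0.99960667,  0.00488053, -0.02761682],
       [-0.0264231 ,  0.16610486,  0.98575402]])}
wrist {'vertical_fov': 69.76367605947938, 'cx': 277.5090488627748, 'cy': 208.8902570693884, 'position': array([181.48646036, 602.21930519, 372.69232124]), 'attitude': array([[ 0.39407449, -0.88301946, -0.25491555],
       [ 0.91907552,  0.37790465,  0.11175094],
       [-0.00234449, -0.27832483,  0.96048414]])}
```

View pics/top0.png

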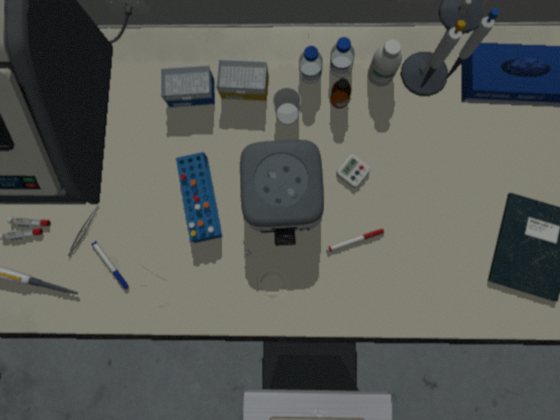

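View pics/side0.png

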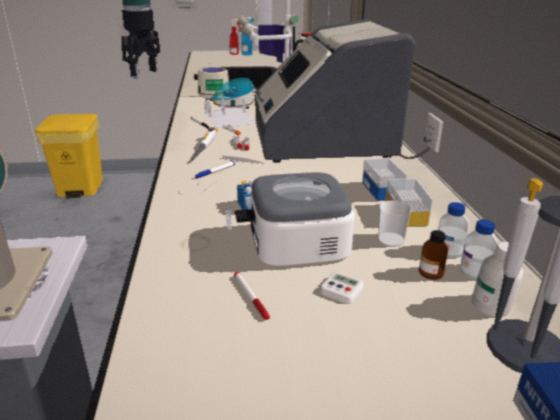

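```bash
python3 - <<'E'
import cv2
b=cv2.imread("pics/top0.png")[130:280,170:370]
cv2.imwrite("pics/topc.png",cv2.resize(b,None,fx=4,fy=4,interpolation=cv2.INTER_CUBIC))
E
cat > h.py <<'E'
from bench import status, optics, bot
import cv2,numpy as np
def K(i): 
    f=210/np.tan(np.radians(i["vertical_fov"])/2); return f
def ray(n,u,v,i=None):
    i=i or optics.camera_info(n); f=K(i)
    d=np.array([(u-i["cx"])/f,-(v-i["cy"])/f,-1]); return np.array(i["position"]),np.array(i["attitude"])@d
def onz(n,u,v,z,i=None):
    p,d=ray(n,u,v,i); return p+d*(z-p[2])/d[2]
def proj(n,P,i=None):
    i=i or optics.camera_info(n); f=K(i)
    c=(np.atleast_2d(P)-i["position"])@np.array(i["attitude"])
    return np.c_[i["cx"]-f*c[:,0]/c[:,2], i["cy"]+f*c[:,1]/c[:,2]]
E
```

```text
(no output)
```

View pics/topc.png

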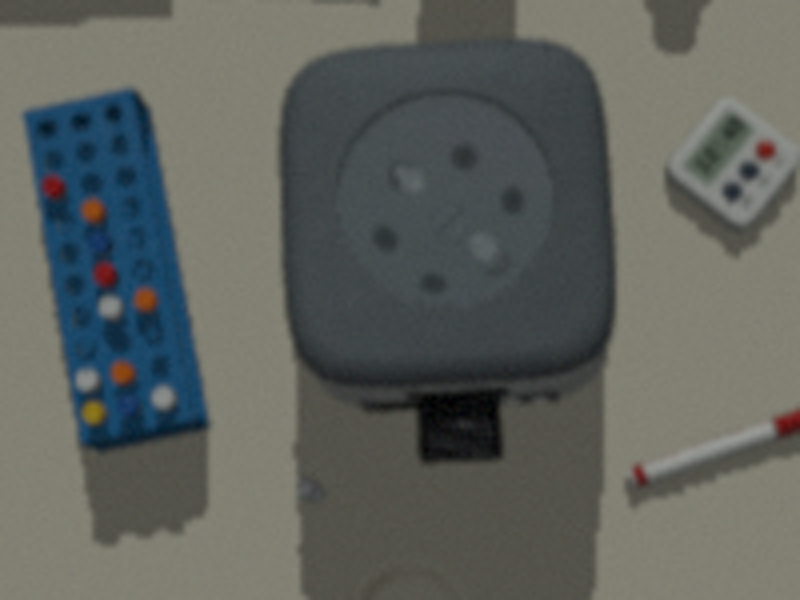

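Run:
```python
from h import *
g=lambda u,v,z: onz("top",170+u/4,130+v/4,z)
tl,tr=g(422,462,78),g(501,457,78); c1,c2=g(410,180,93),g(484,247,93)
print(tl,tr,(tl+tr)/2, np.linalg.norm(tl-tr)); print(c1,c2,(c1+c2)/2,np.linalg.norm(c1-c2))
d=(c1+c2)/2-(tl+tr)/2; e=tl-tr
print(np.linalg.norm(d[:2]),np.degrees(np.arctan2(d[1],d[0])),np.degrees(np.arctan2(-e[0],e[1])))
print("lid sides mid",[(g(a,y,115)+g(b,y,115))/2 for a,b,y in((283,606,150),(293,612,330))])
print("tube",g(313,490,49), "pen tip",g(640,478,7),"timer",g(735,165,17),"rack rt",g(207,425,59),g(135,92,59))
# predict
s=(tl+tr)/2
for yaw in (0,2,4,6):
    y=np.radians(yaw);R=np.array([[np.cos(y),-np.sin(y),0],[np.sin(y),np.cos(y),0],[0,0,1]])
    o=s-R@np.array([-130,0,78]); 
    P=np.array([[-92,0,101],[-95,0,115],[0,90,110],[0,-90,110],[85,0,127]])@R.T+o
    print(yaw,o.round(1),((proj("top",P)-[170,130])*4).round(0).tolist(), proj("side",(np.array([[-130,0,78],[-130,-22,78],[-94,-87,50],[85,-87,110]])@R.T+o)).round(0).tolist())
```

```text
[460.73586707  90.17820181  78.        ] [463.6516443   48.84598294  78.        ] [462.19375568  69.51209238  78.        ] 41.43493783607581
[608.70827511  97.84839616  93.        ] [572.62288412  58.34931433  93.        ] [590.66557961  78.09885524  93.        ] 53.50077483994272
128.7584639560226 3.8238315793379165 4.035239966999632
lid sides mid [array([619.10690019,  78.93808297, 115.        ]), array([524.87761653,  73.68871001, 115.        ])]
tube [447.45761412 150.65436853  49.        ] pen tip [458.19252599 -28.79170361   7.        ] timer [637.42526228 -83.85054412  17.        ] rack rt [481.29829124 207.59019761  59.        ] [667.49228641 254.79821482  59.        ]
0 [592.2  69.5   0. ] [[461.0, 382.0], [460.0, 384.0], [289.0, 203.0], [636.0, 204.0], [463.0, 35.0]] [[236.0, 214.0], [236.0, 220.0], [258.0, 250.0], [357.0, 216.0]]
2 [592.1  74.    0. ] [[458.0, 382.0], [457.0, 384.0], [280.0, 209.0], [628.0, 198.0], [448.0, 35.0]] [[236.0, 214.0], [237.0, 220.0], [260.0, 249.0], [357.0, 214.0]]
4 [591.9  78.6   0. ] [[456.0, 382.0], [455.0, 384.0], [271.0, 215.0], [618.0, 192.0], [434.0, 36.0]] [[236.0, 214.0], [237.0, 220.0], [261.0, 249.0], [357.0, 212.0]]
6 [591.5  83.1   0. ] [[453.0, 382.0], [452.0, 385.0], [263.0, 221.0], [609.0, 187.0], [419.0, 37.0]] [[236.0, 214.0], [237.0, 220.0], [263.0, 248.0], [357.0, 210.0]]
```

```bash
cat >> h.py <<'E'
from scipy.spatial.transform import Rotation as Ro
YAW=np.radians(3.8); O=np.array([591.5,78.,0]); TIP=22.
RZ=Ro.from_euler("z",YAW).as_matrix()
def tool(t,roll=0):
    t=np.radians(t); z=RZ@[np.sin(t),0,-np.cos(t)]; y=RZ@[0,1,0]
    R=np.c_[np.cross(y,z),y,z]; return R@Ro.from_euler("z",roll,degrees=True).as_matrix()
def W(p): return O+RZ@np.array(p,float)
def rows(targets,t,s=None,roll=0):
    "targets: tip points in centrifuge frame; rows for carry_out from measured pose"
    s=s or status.read_state(); R0=s["tcp_rot"]; out=[]
    for k,p in enumerate(targets):
        R=tool(t[k] if np.ndim(t) else t,roll); tcp=W(p)-TIP*R[:,2]
        d=R0.T@(tcp-s["position"])/1000; r=np.degrees(Ro.from_matrix(R0.T@R).as_rotvec())
        out.append([*d.round(4),*r.round(2)]); print(p,out[-1])
def tipf(s=None):
    s=s or status.read_state(); return RZ.T@(s["position"]+TIP*s["tcp_rot"][:,2]-O)
E
python3 - <<'E'
from h import *
rows([(-250,60,200),(-190,0,160),(-107,0,100)],[35,35,35])
print(onz("top",100,200,200))
E
```

```text
(-250, 60, 200) [np.float64(-0.2516), np.float64(-0.3852), np.float64(0.035), np.float64(-8.36), np.float64(-34.37), np.float64(-26.17)]
(-190, 0, 160) [np.float64(-0.3323), np.float64(-0.4113), np.float64(0.075), np.float64(-8.36), np.float64(-34.37), np.float64(-26.17)]
(-107, 0, 100) [np.float64(-0.4062), np.float64(-0.3734), np.float64(0.135), np.float64(-8.36), np.float64(-34.37), np.float64(-26.17)]
[532.99086506 409.65620793 200.        ]
```

carry_out([
  [-0.25, -0.385, 0.035, -8.4, -34.4, -26.2],
  [-0.25, -0.385, 0.035, -8.4, -34.4, -26.2],
  [-0.25, -0.385, 0.035, -8.4, -34.4, -26.2],
  [-0.25, -0.385, 0.035, -8.4, -34.4, -26.2],
  [-0.25, -0.385, 0.035, -8.4, -34.4, -26.2],
  [-0.25, -0.385, 0.035, -8.4, -34.4, -26.2],
  [-0.25, -0.385, 0.035, -8.4, -34.4, -26.2],
  [-0.25, -0.385, 0.035, -8.4, -34.4, -26.2],
  [-0.25, -0.385, 0.035, -8.4, -34.4, -26.2],
  [-0.25, -0.385, 0.035, -8.4, -34.4, -26.2],
], jaw=0)

```text
time: 0.98
position: [315.0, 167.9, 220.9]
tcp_rot: [[-0.817, -0.07, 0.573], [-0.056, 0.998, 0.041], [-0.575, 0.001, -0.818]]
force: [1.7, -0.5, 0.2]
width: 0.2
grasp_force: 0.0
```

Run:
```python
from h import *
s=status.read_state();print(s["time"],tipf(s),s["q"].round(2),s["width"],s["force"])
rows([(-190,0,160),(-140,0,125),(-107,0,96)],[35,35,35],s)
```

```text
0.9833 [-257.3235259   108.05630722  202.876225  ] [ 0.48 -0.59 -0.95  0.64 -0.23  0.34] 0.15473484550005492 [ 1.73870971 -0.46631414  0.16129607]
(-190, 0, 160) [np.float64(-0.0303), np.float64(-0.1083), np.float64(0.0734), np.float64(0.18), np.float64(0.06), np.float64(0.12)]
(-140, 0, 125) [np.float64(-0.0511), np.float64(-0.1085), np.float64(0.1308), np.float64(0.18), np.float64(0.06), np.float64(0.12)]
(-107, 0, 96) [np.float64(-0.0614), np.float64(-0.1087), np.float64(0.1735), np.float64(0.18), np.float64(0.06), np.float64(0.12)]
```

carry_out([
  [-0.03, -0.108, 0.073, 0, 0, 0],
  [-0.03, -0.108, 0.073, 0, 0, 0],
  [-0.03, -0.108, 0.073, 0, 0, 0],
  [-0.03, -0.108, 0.073, 0, 0, 0],
  [-0.03, -0.108, 0.073, 0, 0, 0],
  [-0.03, -0.108, 0.073, 0, 0, 0],
])

```text
time: 1.48
position: [389.6, 64.6, 178.3]
tcp_rot: [[-0.818, -0.062, 0.571], [-0.05, 0.998, 0.038], [-0.572, 0.003, -0.82]]
force: [-0.3, 0.1, 0.1]
width: -0.0
grasp_force: 0.0
```

Run:
```python
from h import *
s=status.read_state();print(s["time"],tipf(s),s["q"].round(2),s["width"],s["force"])
i=optics.camera_info("wrist"); im=optics.grab_frame("wrist")[:,:,::-1]
P=proj("wrist",np.array([W(p) for p in ([-130,22,78],[-130,-22,78],[-115,0,78],tipf(s))]),i);print(P.round(0))
im2=cv2.resize(optics.grab_frame("side")[120:290,180:400,::-1],None,fx=2.5,fy=2.5)
cv2.imwrite("pics/w1.png",im);cv2.imwrite("pics/s1.png",im2)
rows([(-140,0,125),(-107,0,96)],[35,35],s)
```

```text
1.4833 [-1.89703667e+02 -7.30686642e-03  1.60264171e+02] [-0.04 -0.49 -1.01  0.45  0.06 -0.09] -0.037160781191883874 [-0.25915607  0.13374929  0.12918218]
[[303. 211.]
 [251. 211.]
 [277. 222.]
 [276. 263.]]
(-140, 0, 125) [np.float64(-0.0205), np.float64(0.0001), np.float64(0.0574), np.float64(-0.01), np.float64(-0.08), np.float64(-0.27)]
(-107, 0, 96) [np.float64(-0.031), np.float64(0.0002), np.float64(0.1), np.float64(-0.01), np.float64(-0.08), np.float64(-0.27)]
```

View pics/w1.png

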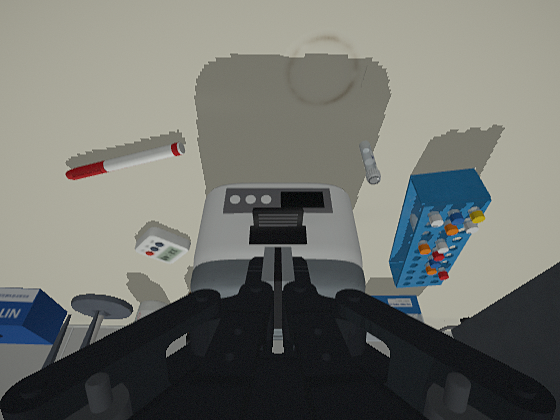

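carry_out([
  [-0.0205, 0, 0.0575, 0, 0, 0],
  [-0.0205, 0, 0.0575, 0, 0, 0],
  [-0.031, 0, 0.1, 0, 0, 0],
  [-0.031, 0, 0.1, 0, 0, 0],
  [-0.031, 0, 0.1, 0, 0, 0],
  [-0.031, 0, 0.1, 0, 0, 0],
])

```text
time: 2.08
position: [471.7, 73.4, 114.6]
tcp_rot: [[-0.818, -0.07, 0.571], [-0.056, 0.998, 0.042], [-0.573, 0.002, -0.82]]
force: [-0.8, -0.7, -0.4]
width: 0.2
grasp_force: 0.0
```

Run:
```python
from h import *
s=status.read_state();print(s["time"],tipf(s),s["force"])
rows([(-107,0,90),(-107,0,84),(-107,0,80),(-107,0,77)],35,s)
```

```text
2.0833 [-107.23283848    3.46494594   96.58576522] [-0.77197002 -0.68873706 -0.3862606 ]
(-107, 0, 90) [np.float64(0.0036), np.float64(-0.0034), np.float64(0.0055), np.float64(0.24), np.float64(-0.07), np.float64(0.11)]
(-107, 0, 84) [np.float64(0.007), np.float64(-0.0034), np.float64(0.0104), np.float64(0.24), np.float64(-0.07), np.float64(0.11)]
(-107, 0, 80) [np.float64(0.0093), np.float64(-0.0034), np.float64(0.0137), np.float64(0.24), np.float64(-0.07), np.float64(0.11)]
(-107, 0, 77) [np.float64(0.0111), np.float64(-0.0034), np.float64(0.0162), np.float64(0.24), np.float64(-0.07), np.float64(0.11)]
```

carry_out([
  [0.0036, -0.003, 0.0055, 0, 0, 0],
  [0.007, -0.003, 0.0104, 0, 0, 0],
  [0.0093, -0.003, 0.0137, 0, 0, 0],
  [0.011, -0.003, 0.016, 0, 0, 0],
  [0.011, -0.003, 0.016, 0, 0, 0],
])

```text
time: 2.5
position: [472.0, 68.9, 95.7]
tcp_rot: [[-0.817, -0.067, 0.573], [-0.053, 0.998, 0.04], [-0.574, 0.002, -0.819]]
force: [-6.0, -0.4, 5.7]
width: -0.0
grasp_force: 3.2
```

Run:
```python
from h import *
s=status.read_state();print(s["time"],tipf(s),s["force"])
cv2.imwrite("pics/s2.png",cv2.resize(optics.grab_frame("side")[120:290,180:400,::-1],None,fx=2.5,fy=2.5))
rows([(-107,0,75),(-107,0,73),(-107,0,71)],35,s)
```

```text
2.5 [-107.25368066   -1.13858736   77.69643237] [-5.97464948 -0.39079195  5.74268173]
(-107, 0, 75) [np.float64(0.0013), np.float64(0.0012), np.float64(0.0024), np.float64(0.13), np.float64(0.05), np.float64(-0.05)]
(-107, 0, 73) [np.float64(0.0025), np.float64(0.0012), np.float64(0.004), np.float64(0.13), np.float64(0.05), np.float64(-0.05)]
(-107, 0, 71) [np.float64(0.0036), np.float64(0.0012), np.float64(0.0056), np.float64(0.13), np.float64(0.05), np.float64(-0.05)]
```

View pics/s2.png

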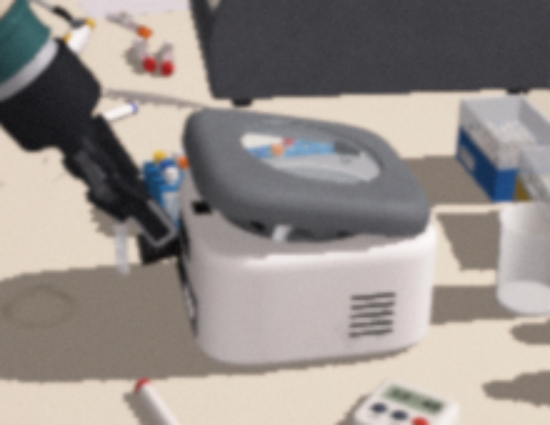

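Run:
```python
from h import *
s=status.read_state()
rows([(-118,0,92),(-150,0,110),(-130,0,135),(-88,0,162)],35,s)
```

```text
(-118, 0, 92) [np.float64(0.0005), np.float64(0.0012), np.float64(-0.0179), np.float64(0.12), np.float64(0.02), np.float64(-0.05)]
(-150, 0, 110) [np.float64(0.0164), np.float64(0.0013), np.float64(-0.051), np.float64(0.12), np.float64(0.02), np.float64(-0.05)]
(-130, 0, 135) [np.float64(-0.0143), np.float64(0.0014), np.float64(-0.06), np.float64(0.12), np.float64(0.02), np.float64(-0.05)]
(-88, 0, 162) [np.float64(-0.0642), np.float64(0.0014), np.float64(-0.058), np.float64(0.12), np.float64(0.02), np.float64(-0.05)]
```

carry_out([
  [0.0005, 0.001, -0.018, 0, 0, 0],
  [0.0165, 0.001, -0.051, 0, 0, 0],
  [0.0165, 0.001, -0.051, 0, 0, 0],
  [-0.0145, 0.001, -0.06, 0, 0, 0],
  [-0.0145, 0.001, -0.06, 0, 0, 0],
  [-0.04, 0.001, -0.059, 0, 0, 0],
  [-0.064, 0.001, -0.058, 0, 0, 0],
  [-0.064, 0.001, -0.058, 0, 0, 0],
  [-0.064, 0.001, -0.058, 0, 0, 0],
  [-0.064, 0.001, -0.058, 0, 0, 0],
])

```text
time: 3.38
position: [491.0, 70.9, 178.4]
tcp_rot: [[-0.819, -0.067, 0.57], [-0.053, 0.998, 0.04], [-0.572, 0.002, -0.82]]
force: [-1.9, 0.1, -0.8]
width: 0.2
grasp_force: 0.0
```

Run:
```python
from h import *
s=status.read_state();print(s["time"],tipf(s),s["force"])
im=optics.grab_frame("side")[100:290,180:400,::-1]
cv2.imwrite("pics/s3.png",cv2.resize(im,None,fx=2.5,fy=2.5))
print(((proj("side",[W((-69,0,193)),W((-69,-60,193)),W((-88,0,162))])-[180,100])*2.5).round())
rows([(82-175*np.cos(a)-.4,0,106+175*np.sin(a)-18.6) for a in np.arange(.55,1.75,.1)],35,s)
```

```text
3.3833 [-88.16769392  -0.42565042 160.35083628] [-1.91545079  0.08262009 -0.8350499 ]
[[216. 143.]
 [229. 175.]
 [191. 183.]]
(np.float64(-67.59179136041351), 0, np.float64(178.87026506286537)) [np.float64(-0.0274), np.float64(0.0005), np.float64(-0.0034), np.float64(0.12), np.float64(-0.12), np.float64(-0.05)]
(np.float64(-57.714664746084786), 0, np.float64(193.30762100380693)) [np.float64(-0.0438), np.float64(0.0005), np.float64(-0.0096), np.float64(0.12), np.float64(-0.12), np.float64(-0.05)]
(np.float64(-46.44555205291865), 0, np.float64(206.68678300408348)) [np.float64(-0.0607), np.float64(0.0006), np.float64(-0.0142), np.float64(0.12), np.float64(-0.12), np.float64(-0.05)]
(np.float64(-33.89705052987188), 0, np.float64(218.87407089955124)) [np.float64(-0.0779), np.float64(0.0006), np.float64(-0.017), np.float64(0.12), np.float64(-0.12), np.float64(-0.05)]
(np.float64(-20.19454065617962), 0, np.float64(229.74771333814041)) [np.float64(-0.0954), np.float64(0.0006), np.float64(-0.0181), np.float64(0.12), np.float64(-0.12), np.float64(-0.05)]
(np.float64(-5.474933381052248), 0, np.
[... 556 characters left out ...]
.float64(258.1515876196653)) [np.float64(-0.1637), np.float64(0.0006), np.float64(-0.0051), np.float64(0.12), np.float64(-0.12), np.float64(-0.05)]
(np.float64(60.512015360710805), 0, np.float64(261.124773431578)) [np.float64(-0.1796), np.float64(0.0006), np.float64(0.0024), np.float64(0.12), np.float64(-0.12), np.float64(-0.05)]
(np.float64(77.96090513445878), 0, np.float64(262.36215873313745)) [np.float64(-0.1946), np.float64(0.0006), np.float64(0.0113), np.float64(0.12), np.float64(-0.12), np.float64(-0.05)]
(np.float64(95.44615554117838), 0, np.float64(261.8513799794358)) [np.float64(-0.2086), np.float64(0.0006), np.float64(0.0217), np.float64(0.12), np.float64(-0.12), np.float64(-0.05)]
```

View pics/s3.png

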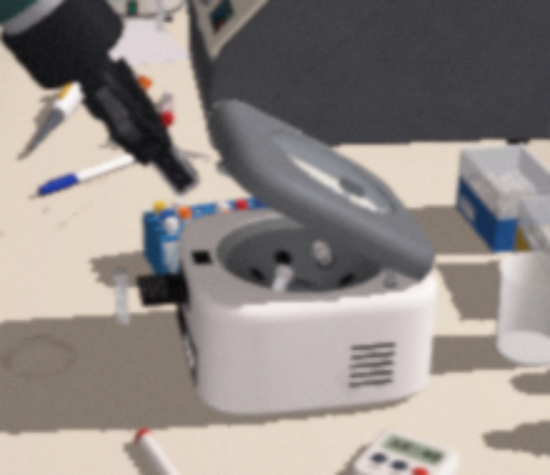

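carry_out([
  [-0.0274, 0.0005, -0.0034, 0, 0, 0],
  [-0.0438, 0.0005, -0.0096, 0, 0, 0],
  [-0.0525, 0.0005, -0.012, 0, 0, 0],
  [-0.0607, 0.0005, -0.0142, 0, 0, 0],
  [-0.0695, 0.0005, -0.0156, 0, 0, 0],
  [-0.078, 0.0005, -0.017, 0, 0, 0],
  [-0.0865, 0.0005, -0.0176, 0, 0, 0],
  [-0.0954, 0.0005, -0.0181, 0, 0, 0],
])

```text
time: 4.1
position: [558.6, 75.9, 251.2]
tcp_rot: [[-0.816, -0.067, 0.574], [-0.054, 0.998, 0.04], [-0.575, 0.002, -0.818]]
force: [-17.3, -0.9, 21.6]
width: 0.0
grasp_force: 13.6
```

Run:
```python
from h import *
s=status.read_state();print(s["time"],tipf(s),s["force"],s["q"].round(2))
im=optics.grab_frame("side")[60:290,180:420,::-1]
cv2.imwrite("pics/s4.png",cv2.resize(im,None,fx=2.5,fy=2.5))
rows([(82-175*np.cos(a)-.4,0,106+175*np.sin(a)-18.6) for a in np.arange(1.05,1.75,.1)],35,s)
```

```text
4.1 [-2.03049916e+01  1.63040412e-01  2.33226881e+02] [-17.26004618  -0.8977343   21.63523331] [ 0.   -0.17 -0.66  0.48  0.04 -0.05]
(np.float64(-5.474933381052219), 0, np.float64(239.19906447895298)) [np.float64(-0.0156), np.float64(-0.0001), np.float64(0.0036), np.float64(0.11), np.float64(0.1), np.float64(-0.02)]
(np.float64(10.114697845272493), 0, np.float64(247.13368954559124)) [np.float64(-0.0329), np.float64(-0.0001), np.float64(0.0061), np.float64(0.11), np.float64(0.1), np.float64(-0.02)]
(np.float64(26.41858658082802), 0, np.float64(253.47230838722763)) [np.float64(-0.0499), np.float64(-0.0001), np.float64(0.0103), np.float64(0.11), np.float64(0.1), np.float64(-0.02)]
(np.float64(43.27382975871778), 0, np.float64(258.1515876196653)) [np.float64(-0.0664), np.float64(-0.0001), np.float64(0.0162), np.float64(0.11), np.float64(0.1), np.float64(-0.02)]
(np.float64(60.512015360710926), 0, np.float64(261.124773431578)) [np.float64(-0.0822), np.float64(-0.0001), np.float64(0.0236), np.float64(0.11), np.float64(0.1), np.float64(-0.02)]
(np.float64(77.9609051344589), 0, np.float64(262.36215873313745)) [np.float64(-0.0972), np.float64(-0.0001), np.float64(0.0327), np.float64(0.11), np.float64(0.1), np.float64(-0.02)]
(np.float64(95.44615554117854), 0, np.float64(261.85137997943576)) [np.float64(-0.1112), np.float64(-0.0002), np.float64(0.0431), np.float64(0.11), np.float64(0.1), np.float64(-0.02)]
```

View pics/s4.png

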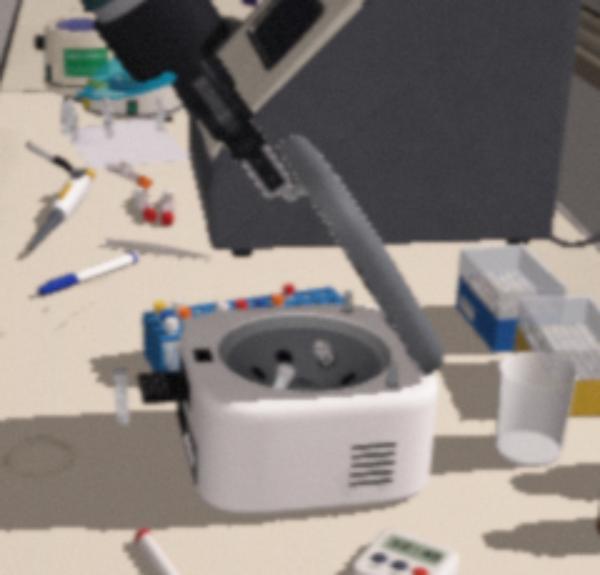

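Run:
```python
from h import *
f=lambda P:((proj("side",[W(p) for p in P])-[180,60])*2.5).round().tolist()
for a in (.85,.95,1.05,1.15):
    c,s_=np.cos(a),np.sin(a); E=np.array([82-175*c,0,106+175*s_]); n=np.array([s_,0,c])
    print(a,f([E,E+26*n,E+[0,-60,0],E+26*n+[0,-60,0]]))
print("tab,corners",f([(-130,-22,78),(-94,-80,50),(82,-85,106)]),"tip",f([tipf()]))
s=status.read_state();print(s["time"],s["force"],s["wrist_torque"])
```

```text
0.85 [[263.0, 183.0], [290.0, 159.0], [280.0, 211.0], [309.0, 186.0]]
0.95 [[282.0, 168.0], [311.0, 147.0], [300.0, 195.0], [331.0, 172.0]]
1.05 [[302.0, 155.0], [333.0, 136.0], [322.0, 181.0], [355.0, 161.0]]
1.15 [[323.0, 143.0], [356.0, 127.0], [344.0, 169.0], [379.0, 152.0]]
tab,corners [[142.0, 400.0], [200.0, 467.0], [438.0, 383.0]] tip [[285.0, 183.0]]
4.15 [-18.20799454   0.62909404  24.92007307] [0.02992329 0.64861681 0.05111481]
```

carry_out([
  [0, 0, -0.003, 0, 0, 0],
  [0, 0, -0.005, 0, 0, 0],
  [0, 0, -0.005, 0, 0, 0],
])

```text
time: 4.4
position: [555.2, 75.6, 252.2]
tcp_rot: [[-0.818, -0.067, 0.571], [-0.054, 0.998, 0.04], [-0.572, 0.002, -0.82]]
force: [-0.7, 0.5, -0.4]
width: -0.1
grasp_force: 0.2
```

Run:
```python
from h import *
s=status.read_state();print(s["time"],tipf(s),s["force"],s["wrist_torque"],s["qvel"].round(3))
```

```text
4.4 [-2.38287916e+01  3.85214103e-02  2.34152072e+02] [-0.68722551  0.47810924 -0.40747888] [-1.47133248e-03  6.82466459e-01  2.98461438e-04] [-0.001  0.013 -0.008 -0.01   0.001 -0.   ]
```

Run:
```python
from h import *
s=status.read_state();t0=tipf(s);E=lambda a:np.array([82-175*np.cos(a),0,106+175*np.sin(a)])
rows([(t0+E(a)-E(.95)).round(1) for a in (1,1.05,1.1,1.15,1.2,1.25,1.3,1.35,1.4,1.45,1.5,1.55,1.6)],35,s)
```

```text
[-16.6   0.  239.1] [np.float64(-0.0087), np.float64(0.0), np.float64(0.0001), np.float64(0.12), np.float64(-0.1), np.float64(-0.05)]
[ -9.1   0.  243.6] [np.float64(-0.0174), np.float64(0.0), np.float64(0.0007), np.float64(0.12), np.float64(-0.1), np.float64(-0.05)]
[ -1.4   0.  247.8] [np.float64(-0.0262), np.float64(0.0), np.float64(0.0016), np.float64(0.12), np.float64(-0.1), np.float64(-0.05)]
[  6.5   0.  251.5] [np.float64(-0.0348), np.float64(0.0), np.float64(0.0031), np.float64(0.12), np.float64(-0.1), np.float64(-0.05)]
[ 14.6   0.  254.9] [np.float64(-0.0433), np.float64(0.0), np.float64(0.005), np.float64(0.12), np.float64(-0.1), np.float64(-0.05)]
[ 22.8   0.  257.9] [np.float64(-0.0518), np.float64(0.0), np.float64(0.0072), np.float64(0.12), np.float64(-0.1), np.float64(-0.05)]
[ 31.2   0.  260.4] [np.float64(-0.0601), np.float64(0.0), np.float64(0.01), np.float64(0.12), np.float64(-0.1), np.float64(-0.05)]
[ 39.6   0.  262.6] [np.float64(-0.0683), np.float64(0.0), np.float64(0.013), np.float64(0.12), np.float64(-0.1), np.float64(-0.05)]
[ 48.2   0.  264.3] [np.float64(-0.0763), np.float64(0.0), np.float64(0.0165), np.float64(0.12), np.float64(-0.1), np.float64(-0.05)]
[ 56.9   0.  265.5] [np.float64(-0.0841), np.float64(0.0), np.float64(0.0205), np.float64(0.12), np.float64(-0.1), np.float64(-0.05)]
[ 65.6   0.  266.4] [np.float64(-0.0918), np.float64(0.0), np.float64(0.0247), np.float64(0.12), np.float64(-0.1), np.float64(-0.05)]
[ 74.3   0.  266.8] [np.float64(-0.0991), np.float64(0.0), np.float64(0.0294), np.float64(0.12), np.float64(-0.1), np.float64(-0.05)]
[ 83.1   0.  266.7] [np.float64(-0.1063), np.float64(0.0), np.float64(0.0345), np.float64(0.12), np.float64(-0.1), np.float64(-0.05)]
```

carry_out([
  [-0.0087, 0, 0, 0, 0, 0],
  [-0.0174, 0, 0.0005, 0, 0, 0],
  [-0.0262, 0, 0.0015, 0, 0, 0],
  [-0.0348, 0, 0.003, 0, 0, 0],
  [-0.0348, 0, 0.003, 0, 0, 0],
])

```text
time: 4.82
position: [590.3, 77.6, 274.1]
tcp_rot: [[-0.814, -0.067, 0.577], [-0.054, 0.998, 0.04], [-0.578, 0.002, -0.816]]
force: [-0.7, -0.3, 0.7]
width: -0.1
grasp_force: 0.4
```

carry_out([
  [-0.0085, 0, 0.002, 0, 0, 0],
  [-0.017, 0, 0.004, 0, 0, 0],
  [-0.025, 0, 0.007, 0, 0, 0],
  [-0.0335, 0, 0.01, 0, 0, 0],
  [-0.0415, 0, 0.0135, 0, 0, 0],
  [-0.0415, 0, 0.0135, 0, 0, 0],
])

```text
time: 5.32
position: [632.0, 80.3, 287.5]
tcp_rot: [[-0.813, -0.067, 0.578], [-0.053, 0.998, 0.04], [-0.58, 0.002, -0.815]]
force: [0.3, 0.0, 0.3]
width: 0.2
grasp_force: 0.1
```

Run:
```python
from h import *
s=status.read_state();t0=tipf(s);print(s["time"],t0,s["force"])
im=optics.grab_frame("side")[20:250,180:420,::-1]
cv2.imwrite("pics/s5.png",cv2.resize(im,None,fx=2.5,fy=2.5))
f=lambda P:((proj("side",[W(p) for p in P])-[180,20])*2.5).round().tolist()
for a in (1.2,1.3,1.4,1.5):
    c,s_=np.cos(a),np.sin(a); E=np.array([82-175*c,0,106+175*s_]); n=np.array([s_,0,c])
    print(a,f([E,E+26*n,E+[0,-60,0],E+26*n+[0,-60,0]]))
print(f([t0]))
```

```text
5.3167 [ 53.33473825  -0.3778886  269.5911093 ] [0.25362371 0.04112644 0.34622436]
1.2 [[334.0, 238.0], [367.0, 224.0], [356.0, 263.0], [391.0, 248.0]]
1.3 [[357.0, 230.0], [391.0, 219.0], [380.0, 254.0], [416.0, 243.0]]
1.4 [[380.0, 223.0], [414.0, 216.0], [404.0, 248.0], [441.0, 240.0]]
1.5 [[403.0, 220.0], [437.0, 216.0], [429.0, 244.0], [465.0, 239.0]]
[[381.0, 235.0]]
```

View pics/s5.png

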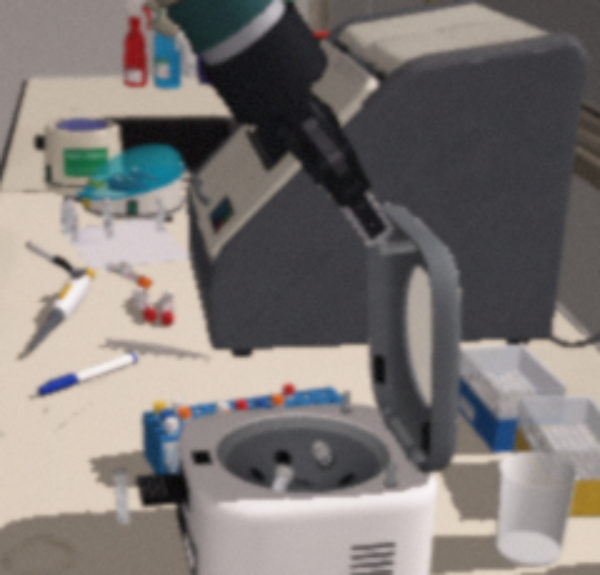

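carry_out([
  [-0.0065, 0, 0.0045, 0, 0, 0],
  [-0.013, 0, 0.0095, 0, 0, 0],
  [-0.0195, 0, 0.015, 0, 0, 0],
  [-0.0255, 0, 0.0205, 0, 0, 0],
  [-0.031, 0, 0.0255, 0, 0, 0],
  [-0.031, 0, 0.0255, 0, 0, 0],
])

```text
time: 5.87
position: [667.9, 83.0, 278.9]
tcp_rot: [[-0.819, -0.067, 0.57], [-0.054, 0.998, 0.04], [-0.571, 0.002, -0.821]]
force: [-1.7, -0.5, 1.5]
width: 0.0
grasp_force: 1.0
```

Run:
```python
from h import *
s=status.read_state();t0=tipf(s);print(t0)
rows([(30,0,265),(0,0,255),(-10,0,200)],[35,0,0],s)
```

```text
[8.90852158e+01 2.00680294e-02 2.60791923e+02]
(30, 0, 265) [np.float64(0.0462), np.float64(0.0001), np.float64(-0.0372), np.float64(0.12), np.float64(-0.19), np.float64(-0.05)]
(0, 0, 255) [np.float64(0.0639), np.float64(0.0001), np.float64(-0.0422), np.float64(0.13), np.float64(34.81), np.float64(-0.01)]
(-10, 0, 200) [np.float64(0.1035), np.float64(-0.0001), np.float64(-0.0027), np.float64(0.13), np.float64(34.81), np.float64(-0.01)]
```

carry_out([
  [0.023, 0, -0.018, 0, 0, 0],
  [0.046, 0, -0.037, 0, 0, 0],
  [0.064, 0, -0.042, 0, 7, 0],
  [0.064, 0, -0.042, 0, 14, 0],
  [0.064, 0, -0.042, 0, 21, 0],
  [0.064, 0, -0.042, 0, 28, 0],
  [0.064, 0, -0.042, 0, 34.8, 0],
  [0.1035, 0, -0.003, 0, 34.8, 0],
  [0.1035, 0, -0.003, 0, 34.8, 0],
  [0.1035, 0, -0.003, 0, 34.8, 0],
])

```text
time: 6.7
position: [578.5, 77.3, 218.0]
tcp_rot: [[-0.998, -0.067, -0.008], [-0.067, 0.998, 0.002], [0.008, 0.003, -1.0]]
force: [-1.0, -0.6, -0.1]
width: -0.4
grasp_force: 0.0
```

Run:
```python
from h import *
s=status.read_state();t0=tipf(s);print(s["time"],t0,s["force"])
i=optics.camera_info("wrist"); im=optics.grab_frame("wrist")[:,:,::-1]
np.save("w2.npy",np.r_[i["position"],np.array(i["attitude"]).ravel()])
sd=cv2.resize(optics.grab_frame("side")[110:290,200:400,::-1],(560,504))[:, :]
f=lambda P:proj("wrist",[W(p) for p in P],i).round().tolist()
print(f([(0,0,70),(0,0,100),(-68,0,100),(0,68,100),(0,-68,100),(-115,0,78),t0]))
a=cv2.resize(im[60:340,130:430],None,fx=1.6,fy=1.6); sd=cv2.resize(sd,(320,288))
out=np.zeros((448,800,3),np.uint8); out[:,:480]=a; out[:288,480:]=sd
cv2.imwrite("pics/w2.png",out)
```

```text
6.7 [-13.21073413   0.2181222  195.99892118] [-1.0173526  -0.56144432 -0.14977445]
[[276.0, 216.0], [276.0, 227.0], [276.0, 144.0], [357.0, 227.0], [195.0, 227.0], [277.0, 83.0], [277.0, 263.0]]
```

View pics/w2.png

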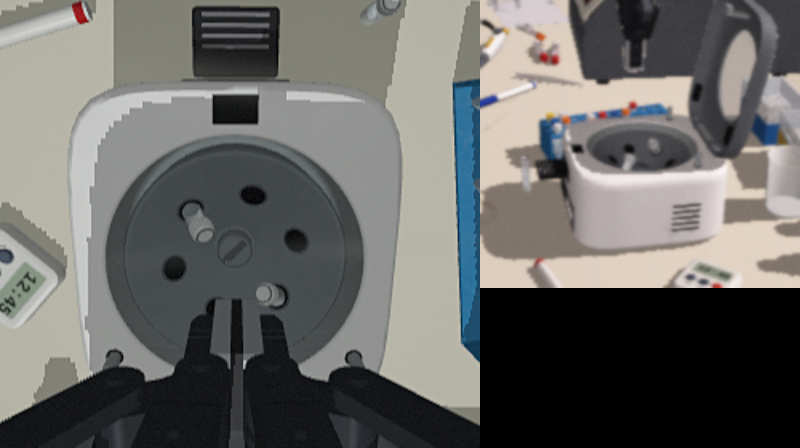

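Run:
```python
from h import *
w=np.load("w2.npy"); i=optics.camera_info("wrist"); i["position"]=w[:3]; i["attitude"]=w[3:].reshape(3,3)
for n,u,v,z in (("hub",235,249,70),("cap1",203,233,95),("cap2",265,293,95),("tabL",278,76,78),("tabR",193,76,78),("fl",213,302,196),("fr",262,302,196)):
    p=RZ.T@(onz("wrist",130+u/1.6,60+v/1.6,z,i)-O); print(n,p.round(1),np.degrees(np.arctan2(p[1],p[0])).round(1))
s=status.read_state()
rows([(6,-30,130),(6,-30,87),(-6,-30,87),(-14,-26,87)],0,s)
```

```text
hub [-0.6  0.4 70. ] 146.8
cap1 [-17.  -16.4  95. ] -136.0
cap2 [16.7 16.7 95. ] 44.9
tabL [-96.   22.4  78. ] 166.9
tabR [-95.9 -21.3  78. ] -167.5
fl [-21.4  -6.7 196. ] -162.7
fr [-21.4   9.  196. ] 157.2
(6, -30, 130) [np.float64(-0.0166), np.float64(-0.0302), np.float64(0.0704), np.float64(0.13), np.float64(0.04), np.float64(0.03)]
(6, -30, 87) [np.float64(-0.0166), np.float64(-0.0303), np.float64(0.1134), np.float64(0.13), np.float64(0.04), np.float64(0.03)]
(-6, -30, 87) [np.float64(-0.0046), np.float64(-0.0303), np.float64(0.1134), np.float64(0.13), np.float64(0.04), np.float64(0.03)]
(-14, -26, 87) [np.float64(0.0034), np.float64(-0.0263), np.float64(0.1134), np.float64(0.13), np.float64(0.04), np.float64(0.03)]
```

carry_out([
  [-0.0165, -0.03, 0.04, 0, 0, 0],
  [-0.0165, -0.03, 0.07, 0, 0, 0],
  [-0.0165, -0.03, 0.07, 0, 0, 0],
  [-0.0165, -0.03, 0.095, 0, 0, 0],
  [-0.0165, -0.03, 0.113, 0, 0, 0],
  [-0.0165, -0.03, 0.113, 0, 0, 0],
  [-0.0165, -0.03, 0.113, 0, 0, 0],
])

```text
time: 7.38
position: [600.8, 49.1, 112.1]
tcp_rot: [[-0.998, -0.067, 0.004], [-0.067, 0.998, 0.002], [-0.004, 0.002, -1.0]]
force: [0.5, -0.5, 0.6]
width: 0.5
grasp_force: 0.0
```

Run:
```python
from h import *
s=status.read_state();print(s["time"],tipf(s),s["force"])
rows([(-6,-28,87),(-14,-24,87),(-18,-20,87),(-19,-15.5,87)],0,s)
```

```text
7.3833 [  7.49741193 -29.39258813  90.12714622] [ 0.4507983  -0.52236629  0.56852144]
(-6, -28, 87) [np.float64(0.0134), np.float64(0.0014), np.float64(0.0031), np.float64(0.13), np.float64(0.25), np.float64(0.05)]
(-14, -24, 87) [np.float64(0.0214), np.float64(0.0055), np.float64(0.003), np.float64(0.13), np.float64(0.25), np.float64(0.05)]
(-18, -20, 87) [np.float64(0.0254), np.float64(0.0095), np.float64(0.003), np.float64(0.13), np.float64(0.25), np.float64(0.05)]
(-19, -15.5, 87) [np.float64(0.0264), np.float64(0.014), np.float64(0.003), np.float64(0.13), np.float64(0.25), np.float64(0.05)]
```

carry_out([
  [0.004, 0.0005, 0.001, 0, 0, 0],
  [0.009, 0.001, 0.001, 0, 0, 0],
  [0.0134, 0.0014, 0.001, 0, 0, 0],
  [0.0175, 0.0035, 0.001, 0, 0, 0],
  [0.0214, 0.0055, 0.001, 0, 0, 0],
  [0.0235, 0.0075, 0.001, 0, 0, 0],
  [0.0254, 0.0095, 0.001, 0, 0, 0],
  [0.026, 0.012, 0.001, 0, 0, 0],
  [0.0264, 0.014, 0.001, 0, 0, 0],
  [0.0264, 0.014, 0.001, 0, 0, 0],
])

```text
time: 8.22
position: [575.1, 61.6, 110.8]
tcp_rot: [[-0.998, -0.067, 0.007], [-0.067, 0.998, 0.003], [-0.007, 0.002, -1.0]]
force: [3.3, 0.7, 3.8]
width: 0.2
grasp_force: 3.0
```

Run:
```python
from h import *
s=status.read_state();t0=tipf(s);print(s["time"],t0,s["force"])
i=optics.camera_info("wrist"); im=optics.grab_frame("wrist")[:,:,::-1]
np.save("w3.npy",np.r_[i["position"],np.array(i["attitude"]).ravel()])
print(proj("wrist",[W(p) for p in [(0,0,70),(-22,0,95),(-115,0,78)]],i).round())
cv2.imwrite("w3.png",im)
rows([t0+[0,-4,0],t0+[0,-6,60],(-13,0,196)],0,s)
```

```text
8.2167 [-17.30447637 -15.23747966  88.78142278] [3.31495902 0.67318072 3.81438747]
[[302. 275.]
 [307. 261.]
 [310.  61.]]
[-17.30447637 -19.23747966  88.78142278] [np.float64(-0.0002), np.float64(-0.0039), np.float64(-0.0), np.float64(0.14), np.float64(0.4), np.float64(0.06)]
[-17.30447637 -21.23747966 148.78142278] [np.float64(-0.0006), np.float64(-0.0058), np.float64(-0.06), np.float64(0.14), np.float64(0.4), np.float64(0.06)]
(-13, 0, 196) [np.float64(-0.0052), np.float64(0.0155), np.float64(-0.1071), np.float64(0.14), np.float64(0.4), np.float64(0.06)]
```

carry_out([
  [0, -0.004, 0, 0, 0, 0],
  [-0.0005, -0.006, -0.03, 0, 0, 0],
  [-0.0005, -0.006, -0.06, 0, 0, 0],
  [-0.005, 0.0155, -0.1, 0, 0, 0],
  [-0.005, 0.0155, -0.107, 0, 0, 0],
  [-0.005, 0.0155, -0.107, 0, 0, 0],
  [-0.005, 0.0155, -0.107, 0, 0, 0],
])

```text
time: 8.85
position: [576.0, 76.4, 215.9]
tcp_rot: [[-0.998, -0.067, 0.001], [-0.067, 0.998, 0.002], [-0.001, 0.001, -1.0]]
force: [-0.4, 0.3, 0.4]
width: -0.1
grasp_force: 0.0
```

Run:
```python
from h import *
s=status.read_state();t0=tipf(s);print(s["time"],t0,s["force"])
i=optics.camera_info("wrist"); im=optics.grab_frame("wrist")[:,:,::-1]
np.save("w4.npy",np.r_[i["position"],np.array(i["attitude"]).ravel()])
print(proj("wrist",[W(p) for p in [(0,0,70),(-22,0,95),(-115,0,78)]],i).round())
sd=cv2.resize(optics.grab_frame("side")[110:290,200:400,::-1],(320,288))
a=cv2.resize(im[60:340,130:430],None,fx=1.6,fy=1.6)
out=np.zeros((448,800,3),np.uint8); out[:,:480]=a; out[:288,480:]=sd
cv2.imwrite("pics/w4.png",out)
```

```text
8.85 [-15.58441608  -0.5121845  193.86894363] [-0.37637321  0.25613155  0.44652052]
[[277. 218.]
 [277. 202.]
 [278.  84.]]
```

View pics/w4.png

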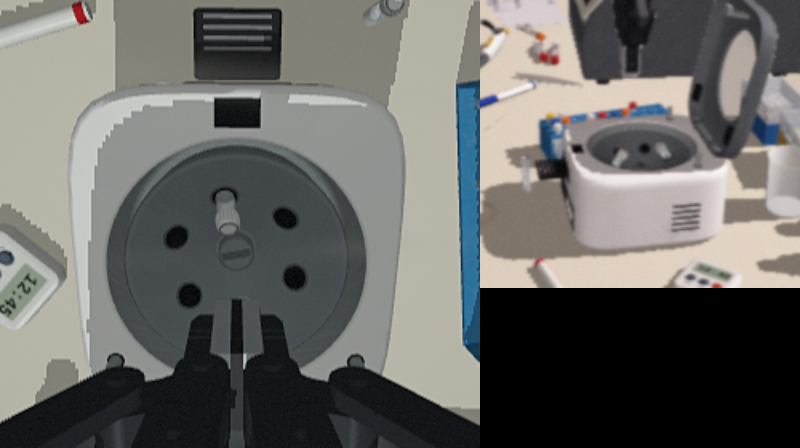

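```bash
cat >> h.py <<'E'
def load(f):
    w=np.load(f); i=dict(optics.camera_info("wrist")); i["position"]=w[:3]; i["attitude"]=w[3:].reshape(3,3); return i
E
python3 - <<'E'
from h import *
i=load("w4.npy")
P={}
for n,u,v,z in (("hub",236,252,70),("cap1",229,226,95),("hole",224,194,78),("h2",176,237,75),("h3",285,218,75),("h4",189,295,75),("h5",294,278,75)):
    p=RZ.T@(onz("wrist",130+u/1.6,60+v/1.6,z,i)-O); P[n]=p; print(n,p.round(1),np.degrees(np.arctan2(p[1],p[0])).round(1)%360)
c=(P["h2"]+P["h5"])/2; d=(P["h3"]+P["h4"])/2; print(c,d)
for a,b in(("h5","h2"),("h3","h4")):
    e=P[b]-P[a]; print(np.degrees(np.arctan2(e[1],e[0]))%360)
# bright cap centroid automatically
im=cv2.imread("pics/w4.png")[205:245,205:260]; g=im.min(2); print(g.max()); ys,xs=np.where(g>120); print(xs.mean()+205,ys.mean()+205,len(xs))
E
```

```text
hub [-0.6  0.1 70. ] 171.8
cap1 [-22.8  -3.6  95. ] 189.0
hole [-36.3  -6.5  78. ] 190.2
h2 [-11.1 -33.8  75. ] 251.8
h3 [-22.2  27.4  75. ] 129.0
h4 [ 24.2 -27.3  75. ] 311.5
h5 [13.5 33.7 75. ] 68.1
[ 1.21557385e+00 -5.60406646e-02  7.50000000e+01] [1.00019062e+00 1.72237929e-02 7.50000000e+01]
249.97040696782187
310.29318697245645
140
226.8 219.05714285714285 210
```

Run:
```python
from h import *
s=status.read_state()
rows([(-19,-24,150),(-19,-24,91),(-19,-16,91),(-19,-11.2,91)],0,s)
```

```text
(-19, -24, 150) [np.float64(0.0023), np.float64(-0.0233), np.float64(0.042), np.float64(0.11), np.float64(-0.1), np.float64(0.02)]
(-19, -24, 91) [np.float64(0.0022), np.float64(-0.0234), np.float64(0.101), np.float64(0.11), np.float64(-0.1), np.float64(0.02)]
(-19, -16, 91) [np.float64(0.0022), np.float64(-0.0154), np.float64(0.1011), np.float64(0.11), np.float64(-0.1), np.float64(0.02)]
(-19, -11.2, 91) [np.float64(0.0022), np.float64(-0.0106), np.float64(0.1011), np.float64(0.11), np.float64(-0.1), np.float64(0.02)]
```

carry_out([
  [0.002, -0.0235, 0.025, 0, 0, 0],
  [0.002, -0.0235, 0.042, 0, 0, 0],
  [0.002, -0.0235, 0.075, 0, 0, 0],
  [0.002, -0.0235, 0.1, 0, 0, 0],
  [0.002, -0.0235, 0.1, 0, 0, 0],
  [0.002, -0.0235, 0.1, 0, 0, 0],
  [0.002, -0.0235, 0.1, 0, 0, 0],
])

```text
time: 9.53
position: [577.0, 53.0, 116.8]
tcp_rot: [[-0.998, -0.067, 0.003], [-0.067, 0.998, 0.002], [-0.003, 0.002, -1.0]]
force: [-0.3, 0.3, 0.6]
width: -0.3
grasp_force: 0.0
```

Run:
```python
from h import *
s=status.read_state();t0=tipf(s);print(s["time"],t0,s["force"])
rows([(-19,-18,91),(-19,-14,91),(-19,-11.2,91)],0,s)
```

```text
9.5333 [-16.04530817 -23.95872015  94.75464502] [-0.26915299  0.30128645  0.63663137]
(-19, -18, 91) [np.float64(0.0029), np.float64(0.006), np.float64(0.0038), np.float64(0.12), np.float64(0.18), np.float64(0.02)]
(-19, -14, 91) [np.float64(0.0029), np.float64(0.01), np.float64(0.0038), np.float64(0.12), np.float64(0.18), np.float64(0.02)]
(-19, -11.2, 91) [np.float64(0.0029), np.float64(0.0128), np.float64(0.0038), np.float64(0.12), np.float64(0.18), np.float64(0.02)]
```

carry_out([
  [0.003, 0.003, 0.003, 0, 0, 0],
  [0.003, 0.006, 0.003, 0, 0, 0],
  [0.003, 0.008, 0.003, 0, 0, 0],
  [0.003, 0.01, 0.003, 0, 0, 0],
  [0.003, 0.0115, 0.003, 0, 0, 0],
  [0.003, 0.0125, 0.003, 0, 0, 0],
  [0.003, 0.0128, 0.003, 0, 0, 0],
  [0.003, 0.0128, 0.003, 0, 0, 0],
])

```text
time: 10.2
position: [573.8, 66.0, 114.1]
tcp_rot: [[-0.998, -0.067, 0.005], [-0.067, 0.998, 0.003], [-0.005, 0.002, -1.0]]
force: [-0.2, -0.4, -0.0]
width: 0.2
grasp_force: 0.2
```

Run:
```python
from h import *
s=status.read_state();t0=tipf(s);print(s["time"],t0,s["force"])
rows([t0+[0,-5,0],t0+[0,-6,60],(-15.6,-.5,194)],0,s)
```

```text
10.2 [-18.31084951 -10.72344065  92.14269884] [-0.21932045 -0.44562469 -0.04220338]
[-18.31084951 -15.72344065  92.14269884] [np.float64(-0.0001), np.float64(-0.005), np.float64(-0.0), np.float64(0.13), np.float64(0.3), np.float64(0.05)]
[-18.31084951 -16.72344065 152.14269884] [np.float64(-0.0004), np.float64(-0.0058), np.float64(-0.06), np.float64(0.13), np.float64(0.3), np.float64(0.05)]
(-15.6, -0.5, 194) [np.float64(-0.0034), np.float64(0.0105), np.float64(-0.1018), np.float64(0.13), np.float64(0.3), np.float64(0.05)]
```

carry_out([
  [0, -0.005, 0, 0, 0, 0],
  [0, -0.006, -0.03, 0, 0, 0],
  [0, -0.006, -0.06, 0, 0, 0],
  [-0.0035, 0.0105, -0.095, 0, 0, 0],
  [-0.0035, 0.0105, -0.102, 0, 0, 0],
  [-0.0035, 0.0105, -0.102, 0, 0, 0],
  [-0.0035, 0.0105, -0.102, 0, 0, 0],
  [-0.0035, 0.0105, -0.102, 0, 0, 0],
])

```text
time: 10.87
position: [574.7, 76.0, 214.1]
tcp_rot: [[-0.998, -0.067, 0.001], [-0.067, 0.998, 0.002], [-0.001, 0.002, -1.0]]
force: [-0.0, 0.4, -0.3]
width: 0.3
grasp_force: 0.0
```

Run:
```python
from h import *
s=status.read_state();t0=tipf(s);print(s["time"],t0,s["force"])
i=optics.camera_info("wrist"); im=optics.grab_frame("wrist")[:,:,::-1]
np.save("w5.npy",np.r_[i["position"],np.array(i["attitude"]).ravel()])
a=cv2.resize(im[60:340,130:430],None,fx=1.6,fy=1.6); cv2.imwrite("w5.png",a)
b=cv2.imread("pics/w4.png")[:, :480]
for name,m,ii in(("w4",b,load("w4.npy")),("w5",a,i)):
    g=cv2.GaussianBlur(m,(5,5),0).max(2); mask=(g<32).astype(np.uint8); mask[:150]=0; mask[310:]=0
    n,_,st,ce=cv2.connectedComponentsWithStats(mask)
    Q=[]
    for k in range(1,n):
        if 80<st[k,4]<1500 and 140<ce[k,0]<330:
            p=RZ.T@(onz("wrist",130+ce[k,0]/1.6,60+ce[k,1]/1.6,75,ii)-O); print(name,ce[k].round(),st[k,4],p.round(1),(np.degrees(np.arctan2(p[1],p[0]-1))%360).round(1))
    z=m[200:245,205:265].min(2); ys,xs=np.where(z>110); print("cap",xs.mean()+205,ys.mean()+200,len(xs))
```

```text
10.8667 [-16.91095829  -0.87045393 192.13207313] [-0.02575266  0.38512806 -0.31578017]
w4 [285. 218.] 338 [-22.2  27.3  75. ] 130.4
w4 [176. 237.] 346 [-11.1 -33.8  75. ] 250.3
w4 [294. 277.] 368 [13.1 33.7 75. ] 70.3
w4 [189. 295.] 380 [ 24.2 -27.3  75. ] 310.4
cap 226.86877828054298 217.38235294117646 442
w5 [185. 224.] 345 [-20.4 -28.8  75. ] 233.3
w5 [295. 236.] 301 [-13.7  32.7  75. ] 114.2
w5 [179. 284.] 373 [ 15.2 -33.   75. ] 293.4
w5 [286. 296.] 379 [22.5 28.8 75. ] 53.3
cap 242.509977827051 220.42350332594236 451
```

Run:
```python
from h import *
s=status.read_state()
rows([(-18,25,150),(-18,25,92),(-18,13,92)],0,s)
```

```text
(-18, 25, 150) [np.float64(0.0008), np.float64(0.0258), np.float64(0.0418), np.float64(0.13), np.float64(0.02), np.float64(0.01)]
(-18, 25, 92) [np.float64(0.0008), np.float64(0.0257), np.float64(0.0998), np.float64(0.13), np.float64(0.02), np.float64(0.01)]
(-18, 13, 92) [np.float64(0.0008), np.float64(0.0137), np.float64(0.0998), np.float64(0.13), np.float64(0.02), np.float64(0.01)]
```

carry_out([
  [0.001, 0.026, 0.02, 0, 0, 0],
  [0.001, 0.026, 0.042, 0, 0, 0],
  [0.001, 0.026, 0.075, 0, 0, 0],
  [0.001, 0.026, 0.1, 0, 0, 0],
  [0.001, 0.026, 0.1, 0, 0, 0],
  [0.001, 0.026, 0.1, 0, 0, 0],
  [0.001, 0.026, 0.1, 0, 0, 0],
  [0.001, 0.026, 0.1, 0, 0, 0],
])

```text
time: 11.58
position: [575.0, 102.3, 117.7]
tcp_rot: [[-0.998, -0.067, 0.007], [-0.067, 0.998, 0.003], [-0.007, 0.002, -1.0]]
force: [0.2, 0.1, 0.5]
width: 0.1
grasp_force: 0.0
```

Run:
```python
from h import *
s=status.read_state();t0=tipf(s);print(s["time"],t0,s["force"])
rows([(-18,13,92)],0,s)
```

```text
11.5833 [-14.70736385  25.39164435  95.6630769 ] [0.16687495 0.09672725 0.46118695]
(-18, 13, 92) [np.float64(0.0032), np.float64(-0.0124), np.float64(0.0036), np.float64(0.12), np.float64(0.42), np.float64(0.02)]
```

Slowly to y = 13, then back off and up.

carry_out([
  [0.002, -0.003, 0.003, 0, 0, 0],
  [0.003, -0.005, 0.003, 0, 0, 0],
  [0.003, -0.007, 0.003, 0, 0, 0],
  [0.003, -0.0085, 0.003, 0, 0, 0],
  [0.003, -0.0095, 0.003, 0, 0, 0],
  [0.003, -0.0105, 0.003, 0, 0, 0],
  [0.003, -0.0112, 0.003, 0, 0, 0],
  [0.003, -0.0118, 0.003, 0, 0, 0],
  [0.003, -0.0124, 0.003, 0, 0, 0],
  [0.003, -0.0124, 0.003, 0, 0, 0],
])

```text
time: 12.42
position: [571.3, 89.9, 113.0]
tcp_rot: [[-0.998, -0.067, 0.004], [-0.067, 0.998, 0.002], [-0.004, 0.002, -1.0]]
force: [-0.9, 0.0, 1.2]
width: 0.1
grasp_force: 0.9
```

Run:
```python
from h import *
s=status.read_state();t0=tipf(s);print(s["time"],t0,s["force"])
rows([(-16.9,-.5,192)],0,s)
```

```text
12.4167 [-19.31662639  13.23341806  90.95068268] [-0.87762071  0.00409304  1.16936513]
(-16.9, -0.5, 192) [np.float64(-0.0029), np.float64(-0.0135), np.float64(-0.1011), np.float64(0.12), np.float64(0.23), np.float64(0.04)]
```

carry_out([
  [0, 0.005, 0, 0, 0, 0],
  [0, 0.006, -0.03, 0, 0, 0],
  [0, 0.006, -0.06, 0, 0, 0],
  [-0.003, -0.0135, -0.095, 0, 0, 0],
  [-0.003, -0.0135, -0.1, 0, 0, 0],
  [-0.003, -0.0135, -0.1, 0, 0, 0],
  [-0.003, -0.0135, -0.1, 0, 0, 0],
  [-0.003, -0.0135, -0.1, 0, 0, 0],
])

```text
time: 13.08
position: [573.5, 76.6, 211.1]
tcp_rot: [[-0.998, -0.067, 0.001], [-0.067, 0.998, 0.002], [-0.001, 0.002, -1.0]]
force: [0.4, -0.7, -0.0]
width: -0.1
grasp_force: 0.0
```

```bash
cat >> h.py <<'E'
def holes():
    i=optics.camera_info("wrist"); im=optics.grab_frame("wrist")[:,:,::-1]
    m=cv2.resize(im[60:340,130:430],None,fx=1.6,fy=1.6)
    g=cv2.GaussianBlur(m,(5,5),0).max(2); mask=(g<32).astype(np.uint8); mask[:150]=0; mask[310:]=0
    n,_,st,ce=cv2.connectedComponentsWithStats(mask)
    for k in range(1,n):
        if 80<st[k,4]<1500 and 140<ce[k,0]<330:
            p=RZ.T@(onz("wrist",130+ce[k,0]/1.6,60+ce[k,1]/1.6,75,i)-O); a=np.degrees(np.arctan2(p[1],p[0]-1))%360
            print(ce[k].round(),a.round(1),((a+30)%60-30).round(1))
E
python3 - <<'E'
from h import *
s=status.read_state();print(s["time"],tipf(s),s["force"]); holes()
E
```

```text
13.0833 [-1.80207561e+01 -1.88976379e-01  1.89065780e+02] [ 0.43460583 -0.65780411 -0.03670261]
[180. 232.] 237.8 -2.2
[292. 235.] 118.6 -1.4
[180. 292.] 298.0 -2.0
[288. 296.] 57.8 -2.2
```

```bash
python3 -c "
from h import *
print(bot.finish_job())"
```

```text
the job is handed in; nothing more can be done
None
```

The job is handed in: the tab was pressed, the lid rests fully open by itself, and tube 1 stands at the front within about 2° of straight behind the tab. The run took about 13 s of the 54 s, and the robot touched nothing but the centrifuge.

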